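# Fit the drip pan and tube block on a dry bath

## Task

Get the dry bath ready for use: fit the shallow drip pan over the two pegs on top of its base, then seat the aluminium tube block in the pan over the same pegs. Match the big hole of each part to the big peg, press or lower both fully home so they lie flush, let go, and leave the other things on the bench where they are.

Things in the scene. Friction and masses are not known exactly. Their poses are not given: they have to be found in the camera images.
- dry_bath: Fixed low white instrument with a flat aluminium top, 110 (x) x 170 (y) x 50 mm high; blank dark display and two round buttons on its front (-x) face. Origin: centre of its underside; z up. Two upright steel pegs on top, on its y axis, 40 mm either side of centre: big at +y, small at -y. Turned at most 0.35 rad from the robot's axes, so the big peg is on the robot's left.
- peg_big (a point): Foot of the big peg (14 mm diameter): on its axis, level with the dry bath's top face, 50 mm above the bench. The peg rises 22 mm from there, the last 5 mm tapering to 8 mm diameter. Axes as the dry bath.
- peg_small (a point): Foot of the small peg (10 mm diameter): on its axis, level with the dry bath's top face, 50 mm above the bench. The peg rises 22 mm, the last 5 mm tapering to 4 mm diameter. Axes as the dry bath.
- drip_pan: Loose shallow steel pan, upright on the bench, 60 (x) x 120 (y) mm, 0.13 to 0.25 kg. Origin: centre of its underside; z up. Floor 5 mm thick; 3 mm walls along both long sides, tops 22 mm above the underside; end lips 10 mm high. Grip it from above across the 60 mm width, outside the walls. Starts turned at most 0.6 rad from the robot's axes, big hole to the robot's left.
- pan_hole_big (a point): Centre, at the underside, of the pan's big through hole (17 mm diameter), 40 mm from the pan's centre towards +y; fits the big peg. Axes as the pan.
- pan_hole_small (a point): Centre, at the underside, of the pan's small through hole (13 mm diameter), 40 mm from the pan's centre towards -y; fits the small peg only. Axes as the pan.
- tube_block: Loose aluminium block, upright on the bench, 46 (x) x 104 (y) x 60 mm high, 0.33 to 0.6 kg. Origin: centre of its underside; z up. Top: one wide well (24 mm, big-hole end), six narrow ones (14 mm). Grip it from above across the 46 mm width. Seated in the pan (54 mm wide inside), its upper 43 mm stand above the pan's walls. Starts turned at most 0.6 rad, wide well to the robot's left.
- block_hole_big (a point): Centre, at the underside, of the block's big hole (17 mm diameter, 24 mm deep), 40 mm from the block's centre towards +y; fits the big peg. Ends 5 mm above the dry bath's top when seated in the pan. Axes as the block.
- block_hole_small (a point): Centre, at the underside, of the block's small hole (13 mm diameter, 24 mm deep), 40 mm from the block's centre towards -y; fits the small peg only. Axes as the block.
- cup: Bystander: closed specimen cup with a white cap, 60 mm wide, 70 mm high, standing at the rear of the work area; from about there (x = 0.65 m) back, wall cabinets hang over the bench, so keep the arm to the front of it. Origin: centre of its underside.
- oil_bottle: Bystander: small clear bottle with a black cap, 27 mm wide, 58 mm high, standing at the rear. Origin: centre of its underside.
- pen: Bystander: marker pen, 135 x 17 mm, lying at the rear left. Origin: centre of its underside.
- syringe: Bystander: plastic syringe, 100 x 26 x 18 mm, lying near the front edge. Origin: centre of its underside.
- sample_tube: Bystander: capped sample tube, 79 x 14 mm, lying at the rear right. Origin: centre of its underside.

How it is judged:
By the outcome, as a careful person would: the job done as asked, in the order asked, and still so for the second after the job is handed in, with the robot touching nothing.
It also fails if it takes over 72 s, if anything falls off the work surface, if the arm or the gripper's body presses on something with over 40 N, if the wrist force passes 120 N, or if a joint passes its speed limit or range.

## Robot

A 7-joint arm with a two-finger parallel gripper is mounted at the origin on a cart in front of the work surface, level with it; the furniture and walls round the work are solid. World frame = base frame: x ahead of the robot, y to its left, z up, the work surface at z = 0. Lengths are in m, angles in rad, forces in N, time in s.
With the tool pointing down it reaches from about 0.425 to 0.925 m from the base axis. Payload 6.8 kg.
Tool frame: the origin (TCP) lies on the front face of the gripper's body, between the roots of the fingers; the fingertips stand 73 mm ahead of it and the grasp point (between the pads) lies 54 mm ahead of it (env.nose_length is the distance from the TCP to the fingertips, in m); z points along the fingers, y is the direction in which the jaws open and shut (so a half turn about z gives the same grasp; the last joint's range is limited). The gripper opens to 85 mm and grips with 20 to 120 N. Pads are 22 mm wide; open, the fingers measure 114 mm over their backs; the gripper's body (76 mm by 85 mm) begins 54 mm behind the grasp point. The pads swing forward as they close: fully open they stand 13 mm farther back than shut.
Start: joints at [-1.235, 0.477, 0.022, 1.555, -0.011, 1.109, -0.083], TCP at [0.29, 0.61, 0.304] pointing down, gripper open.
Joint ranges: [-2.96, 2.96], [-0.34, 2.1], [-1.41, 1.46], [0.24, 2.44], [-1.37, 4.51], [0.17, 1.92], [-2.96, 2.96]. Speed limits (rad/s): [2.39, 2.39, 3.14, 3.14, 3.14, 3.14, 3.14].

## Interface

Orientations are given as a unit quaternion [w, x, y, z].
In Python, from cell import env, kin, camera, calibration, job gives the robot as it stands. The module is installed in compiled form; this text tells all that it offers. Calls block until the motion is done:
- env.reach(position, orientation): joint-space move of the TCP to a pose.
- env.movel(position, velocity=0.15, rot=None, stop_force=None): straight line of the TCP; rot=None keeps the orientation; velocity is the mean speed in m/s. With stop_force (N) it stops when the force on the tool has changed by that much, and returns True; else False.
- env.goto_joints(angles): joint-space move.
- env.grip(opening, f_grip=None): finger opening in m; f_grip is the grip in N (None keeps the last); returns when the fingers have stopped.
- env.dwell(seconds).
- kin.inverse_kinematics(position, orientation): joint angles nearest the present ones, or None.
- env.get_state(): the state.
- camera(name): name is "scene" or "side" or "wrist"; returns (picture, depth): 420x560x3 uint8, blue, green, red; 420x560 float32, m along the optical axis (not along the pixel's ray), 0 where there is no reading.
- calibration(name): a dict with "fx", "fy", "cx", "cy" (pixels), "rvec" (rotation vector, rad) and "tvec" (3), from world to camera coordinates, as OpenCV has them. Camera axes: x right, y down, z forward; pixel columns grow to the right and rows downward; lengths in m; the calibration is good to about 2 mm. A picture is of the moment at which its call begins: read the wrist's pose just before it. calibration takes no time and is no camera call; for the wrist camera it gives the pose at the moment of the call.
A pose or a line that the arm cannot do raises env.PlanningError and nothing moves.
- job.job_done(): hands the job in, once; it reports no verdict.
The state is a dict: "time": time; "qpos": joint angles; "joint_velocities": joint speeds; "joint_torque": joint torques, N m; "tcp_pos": TCP position; "orientation": TCP orientation; "force": force on the tool from outside, world axes, zero at the start; "torque": the same for the moment, N m; "opening": finger opening in m.
Only numpy, scipy, OpenCV 4.12 (cv2) and the standard library are available. Lean on these libraries where they do the work, as an engineer would, in place of code of your own. Each camera call takes 0.05 s, during which the arm holds its last target. There are 200 camera calls.

## Working session

There is one attempt and no reset: what is moved stays moved. The work goes in short steps, each a Python script; the robot and the scene stay as the last script left them, time stands still between calls to the robot, and variables do not carry over. Pictures are saved under pics/ and viewed, about 8 in all and at most 12, crops included, and the job is handed in when it is done.

```bash
mkdir -p pics; python3 - <<'E'
from cell import env,kin,camera,calibration,job
import cv2,numpy as np
for n in("scene","side"):
    p,d=camera(n);cv2.imwrite(f"pics/{n}0.png",p);np.save(f"pics/{n}0.npy",d)
    c=calibration(n);R=cv2.Rodrigues(np.array(c["rvec"]))[0];print(n,c["fx"],-R.T@np.array(c["tvec"]).ravel(),R[2])
s=env.get_state();print(s["time"],s["tcp_pos"],s["orientation"],s["opening"])
c=calibration("wrist");R=cv2.Rodrigues(np.array(c["rvec"]))[0];print(c["fx"],-R.T@np.array(c["tvec"]).ravel(),R)
E
```

```text
scene 421.31410071956134 [0.03496817 0.66428501 0.50094574] [ 0.55850884 -0.6362336  -0.53223556]
side 384.03125802831994 [ 0.21837393 -0.650773    0.51528251] [ 0.32878377  0.81222606 -0.48186103]
0.1 [0.28964134 0.60923404 0.30301917] [-1.34391515e-04  2.20064776e-01  9.75484904e-01 -8.23318705e-04] 0.08526079926471515
322.8124801503496 [0.21592384 0.64571574 0.37254788] [[ 0.43045407  0.90261097 -0.00165108]
 [ 0.85634673 -0.40781121  0.31679693]
 [ 0.28527106 -0.13778043 -0.94849195]]
```

View pics/scene0.png

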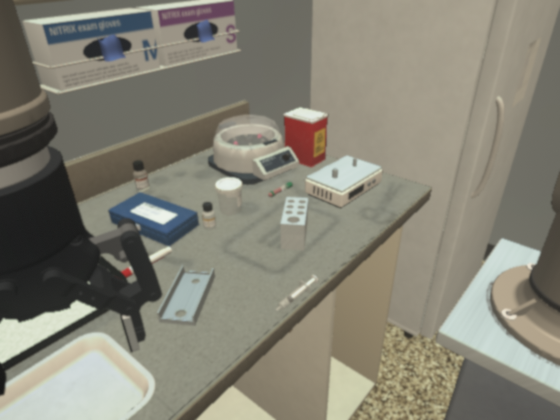

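View pics/side0.png

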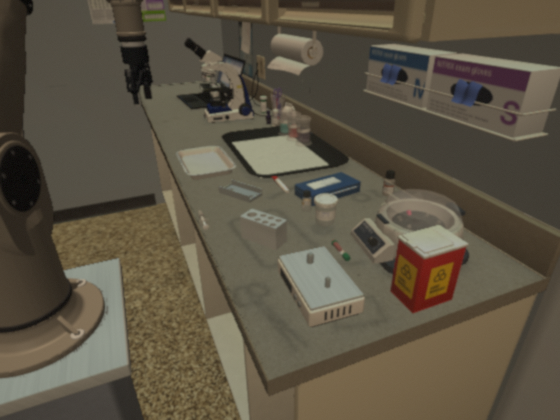

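Scene: pan around (188,295), block top around (295,207), bath pegs at about (335,172) and (354,161); bystanders are clear of them. Side: bath pegs (310,258) and (327,282). I'll get coarse positions from depth.

```bash
cat > h.py <<'E'
from cell import env,kin,camera,calibration,job
import cv2,numpy as np
from scipy.spatial.transform import Rotation as Ro
def cal(n):
    c=calibration(n);return c,cv2.Rodrigues(np.array(c["rvec"]))[0],np.array(c["tvec"]).ravel()
def ray(C,u,v):
    c,R,t=C;return R.T@np.array([(u-c["cx"])/c["fx"],(v-c["cy"])/c["fy"],1]),-R.T@t
def plane(C,u,v,z):
    d,o=ray(C,u,v);return o+d*(z-o[2])/d[2]
def cloud(C,D):
    v,u=np.mgrid[:D.shape[0],:D.shape[1]];c,R,t=C
    P=np.stack([(u-c["cx"])/c["fx"]*D,(v-c["cy"])/c["fy"]*D,D],-1)
    return (P-t)@R
def down(yaw): # jaw(y) axis direction: tool x along world yaw, z down
    q=(Ro.from_euler('z',yaw)*Ro.from_euler('x',np.pi)).as_quat();return np.roll(q,1)
def wrist(name):
    C=cal("wrist");p,D=camera("wrist");cv2.imwrite(f"pics/{name}.png",p);np.savez(f"pics/{name}.npz",D=D,c=np.array([C[0][k] for k in("fx","fy","cx","cy")]),R=C[1],t=C[2]);return C,p,D
def load(name):
    z=np.load(f"pics/{name}.npz");return (dict(zip(("fx","fy","cx","cy"),z["c"])),z["R"],z["t"]),z["D"]
E
python3 - <<'E'
from h import *
for n,pts in dict(scene=dict(panL=(180,314,.005),panS=(196,281,.005),blk=(295,207,.06),pb=(335,173,.07),ps=(354,162,.07),bath=(344,178,.05),syr=(298,291,.01)),side=dict(pan=(241,191,.005),blk=(264,222,.06),pb=(310,258,.07),ps=(327,282,.07))).items():
    C=cal(n);D=np.load(f"pics/{n}0.npy");X=cloud(C,D)
    for k,(u,v,z) in pts.items(): print(n,k,plane(C,u,v,z).round(3),X[v,u].round(3))
s=env.get_state();R=Ro.from_quat(np.roll(s["orientation"],-1)).as_matrix();C=cal("wrist")
print("cam in tcp",(R.T@(-C[1].T@C[2]-s["tcp_pos"])).round(4),"fwd",(R.T@C[1][2]).round(3),"right",(R.T@C[1][0]).round(3),R.round(2))
E
```

```text
scene panL [0.481 0.397 0.005] [ 0.486  0.394 -0.001]
scene panS [0.523 0.327 0.005] [ 0.529  0.323 -0.001]
scene blk [0.487 0.088 0.06 ] [0.487 0.088 0.06 ]
scene pb [ 0.498 -0.072  0.07 ] [ 0.505 -0.084  0.063]
scene ps [ 0.495 -0.149  0.07 ] [ 0.506 -0.167  0.06 ]
scene bath [ 0.489 -0.098  0.05 ] [ 0.489 -0.098  0.05 ]
scene syr [0.363 0.237 0.01 ] [0.36  0.242 0.015]
side pan [0.509 0.364 0.005] [0.509 0.363 0.006]
side blk [0.477 0.075 0.06 ] [0.48  0.084 0.055]
side pb [ 0.505 -0.106  0.07 ] [ 0.509 -0.099  0.064]
side ps [ 0.5   -0.183  0.07 ] [ 0.504 -0.177  0.064]
cam in tcp [ 0.0822  0.0012 -0.0695] fwd [-0.317 -0.     0.949] right [-0.001  1.    -0.   ] [[-0.9   0.43 -0.  ]
 [ 0.43  0.9  -0.  ]
 [-0.   -0.   -1.  ]]
```

```bash
python3 - <<'E'
from h import *
for s in(1,-1):
  for nm,p in dict(bath=(.505,-.135),blk=(.487,.085),pan=(.505,.36)).items():
    for z in(.28,.1):
      for dy in(-.5,0,.5):
        q=kin.inverse_kinematics(np.array([*p,z]),down(s*np.pi/2+dy));print(s,nm,z,dy,None if q is None else np.round(q,2))
E
```

```text
1 bath 0.28 -0.5 [-0.58  0.35  0.9   1.98 -0.33  0.96 -0.01]
1 bath 0.28 0 [-0.54  0.33  0.84  1.98 -0.3   0.96  0.45]
1 bath 0.28 0.5 [-0.5   0.32  0.79  1.98 -0.27  0.95  0.93]
1 bath 0.1 -0.5 [-0.26  0.59  0.52  2.09 -0.51  0.59  0.12]
1 bath 0.1 0 [-0.24  0.58  0.49  2.09 -0.48  0.58  0.59]
1 bath 0.1 0.5 [-0.24  0.58  0.49  2.09 -0.49  0.58  1.09]
1 blk 0.28 -0.5 [-0.79  0.22  0.57  2.03 -0.15  0.92 -0.64]
1 blk 0.28 0 [-0.73  0.22  0.5   2.03 -0.13  0.92 -0.16]
1 blk 0.28 0.5 [-0.67  0.21  0.43  2.03 -0.11  0.92  0.32]
1 blk 0.1 -0.5 [-0.63  0.53  0.42  2.15 -0.41  0.53 -0.41]
1 blk 0.1 0 [-0.58  0.52  0.34  2.15 -0.34  0.53  0.02]
1 blk 0.1 0.5 [-0.52  0.51  0.27  2.14 -0.27  0.52  0.45]
1 pan 0.28 -0.5 [-1.04  0.43  0.43  1.74 -0.21  1.01 -1.03]
1 pan 0.28 0 [-0.97  0.42  0.33  1.74 -0.16  1.01 -0.58]
1 pan 0.28 0.5 [-0.89  0.41  0.23  1.73 -0.11  1.01 -0.13]
1 pan 0.1 -0.5 [-0.97  0.66  0.34  1.85 -0.33  0.68 -0.94]
1 pan 0.1 0 [-0.89  0.65  0.24  1.84 -0.23  0.68 -0.53]
1 pan 0.1 0.5 [-0.84  0.64  0.16  1.84 -0.15  0.67 -0.09]
-1 bath 0.28 -0.5 [-0.25  0.27  0.46  1.97 -0.1
[... 323 characters left out ...]
28 -0.5 [-0.36  0.21  0.07  2.01 -0.02  0.93  2.36]
-1 blk 0.28 0 [-0.28  0.21 -0.02  2.    0.    0.93  2.84]
-1 blk 0.28 0.5 [-1.28  0.48  1.3   2.05 -0.55  1.02 -2.34]
-1 blk 0.1 -0.5 [-0.22  0.49 -0.1   2.12  0.1   0.53  2.25]
-1 blk 0.1 0 [-0.12  0.5  -0.22  2.12  0.2   0.54  2.66]
-1 blk 0.1 0.5 [-1.15  1.02  1.26  2.18 -1.23  1.03 -1.79]
-1 pan 0.28 -0.5 [-0.57  0.42 -0.2   1.71  0.1   1.03  1.84]
-1 pan 0.28 0 [-0.49  0.43 -0.3   1.7   0.14  1.03  2.3 ]
-1 pan 0.28 0.5 [-0.42  0.44 -0.41  1.7   0.2   1.05  2.76]
-1 pan 0.1 -0.5 [-0.55  0.65 -0.23  1.82  0.21  0.7   1.74]
-1 pan 0.1 0 [-0.48  0.66 -0.33  1.81  0.3   0.72  2.17]
-1 pan 0.1 0.5 [-0.4   0.68 -0.43  1.81  0.4   0.75  2.59]
```

```bash
python3 - <<'E'
from h import *
ims=[]
for nm,p in dict(bath=(.505,-.135,.25),blk=(.485,.085,.25),pan=(.505,.36,.22)).items():
    env.reach(np.array(p),down(np.pi/2)); env.dwell(.15); C,im,D=wrist(nm+"1"); ims.append(im); print(nm,env.get_state()["time"])
cv2.imwrite("pics/m1.png",cv2.resize(np.vstack([np.hstack(ims[:2]),np.hstack([ims[2],ims[2]*0])]),(800,600)))
E
```

```text
bath 3.0417
blk 4.125
pan 5.4
```

View pics/m1.png

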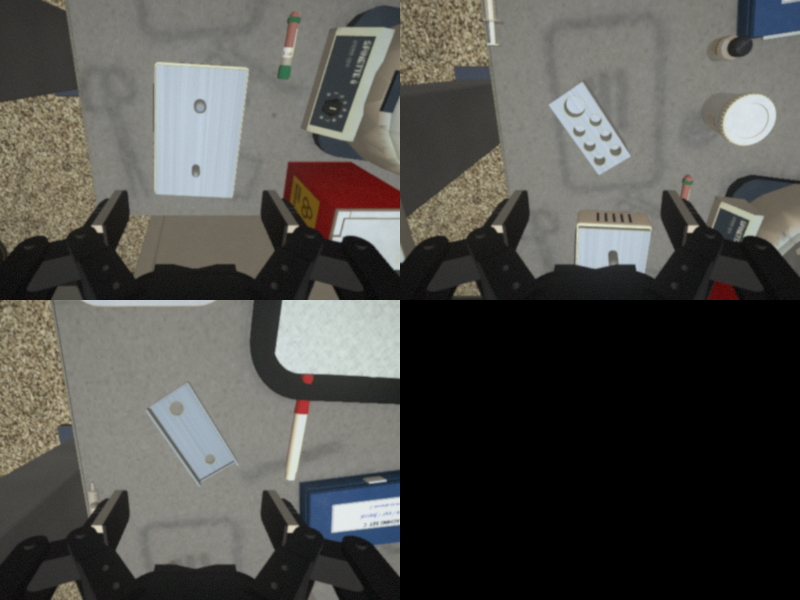

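```bash
python3 - <<'E'
from h import *
for nm,(x0,y0,w,h),zl,zh in(("bath",(210,80,150,205),.042,.056),("blk",(200,105,130,150),.05,.07),("pan",(195,105,150,160),.013,.03)):
    C,D=load(nm+"1");X=cloud(C,D)[y0:y0+h,x0:x0+w].reshape(-1,3)
    m=(X[:,2]>zl)&(X[:,2]<zh);P=X[m]
    r=cv2.minAreaRect((P[:,:2]*1000).astype(np.float32));print(nm,len(P),np.median(P[:,2]).round(4),r, np.percentile(X[:,2],[2,50,98]).round(4))
ims=[cv2.resize(cv2.imread("pics/%s1.png"%n)[y0:y0+h,x0:x0+w],None,fx=f,fy=f,interpolation=cv2.INTER_CUBIC) for n,(x0,y0,w,h),f in(("bath",(250,125,60,135),4),("blk",(205,110,120,140),4),)]
H=max(i.shape[0] for i in ims);ims=[cv2.copyMakeBorder(i,0,H-i.shape[0],0,8,0) for i in ims]
cv2.imwrite("pics/c1.png",np.hstack(ims));
cv2.imwrite("pics/c2.png",cv2.resize(cv2.imread("pics/pan1.png")[110:260,200:340],None,fx=4,fy=4,interpolation=cv2.INTER_CUBIC))
E
```

```text
bath 21514 0.0496 ((508.0834655761719, -130.39163208007812), (166.0430450439453, 107.36603546142578), 86.80729675292969) [-0.0013  0.0493  0.0517]
blk 5303 0.0595 ((480.5227966308594, 96.2099609375), (46.3358154296875, 104.37792205810547), 32.96504592895508) [-0.0016  0.0003  0.0606]
pan 1253 0.0211 ((503.84930419921875, 359.718994140625), (60.487060546875, 119.735107421875), 31.96242904663086) [-0.0016  0.0002  0.0216]
```

View pics/c1.png

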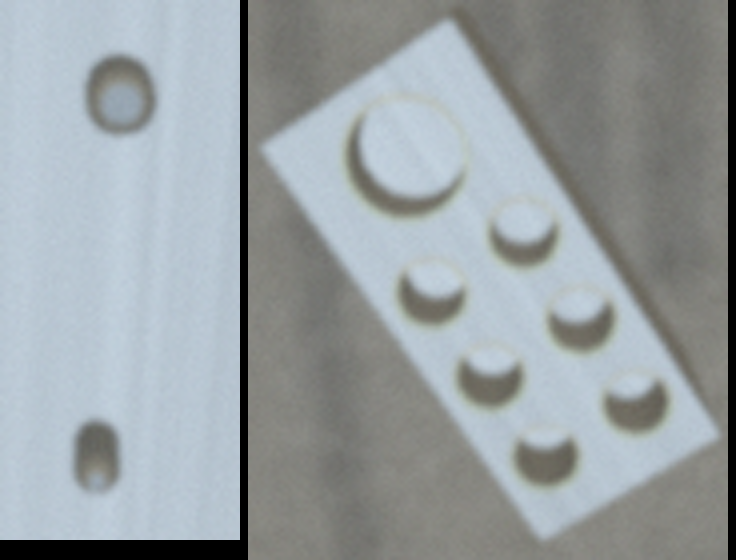

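View pics/c2.png

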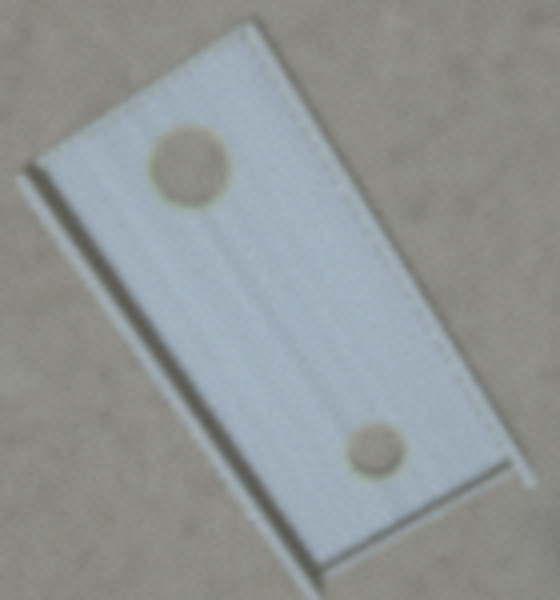

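Big peg tip at (280,150), small peg tip (274,245); pan holes at (247.5,152), (294,223); block's wide well at (244,149). All is oriented as stated.

```bash
python3 - <<'E'
from h import *
def pr(n,pts):
    C,_=load(n); return [plane(C,*p) for p in pts]
for n,pts in(("bath1",[(280.2,150.2,.072),(273.8,245.5,.072)]),("pan1",[(247.5,152,.005),(294,222.75,.005)])):
    a,b=pr(n,pts);d=a-b;print(n,a.round(4),b.round(4),"mid",((a+b)/2).round(4),np.linalg.norm(d).round(4),"yaw",(np.arctan2(d[1],d[0])-np.pi/2).round(4))
print(pr("blk1",[(244,148.75,.06)]))
print("rects yaw: bath",np.radians(86.81-90),"blk",np.radians(32.97),"pan",np.radians(31.96))
y=np.radians(32.97);print("blk well expected?",np.array([.4805,.0962])+.04*np.array([-np.sin(y),np.cos(y)]))
# bath top edges robust
C,D=load("bath1");X=cloud(C,D);m=(abs(X[...,2]-.05)<.006)&(X[...,1]>-.24)&(abs(X[...,0]-.508)<.08)
u=m.astype(np.uint8);n,l,st,_=cv2.connectedComponentsWithStats(u);k=1+st[1:,4].argmax();P=X[l==k]
print(cv2.minAreaRect((P[:,:2]*1000).astype(np.float32)),env.get_state()["force"])
Q=X[(X[...,2]>.068)&(X[...,2]<.08)&(abs(X[...,0]-.508)<.04)&(X[...,1]>-.22)&(X[...,1]<-.05)]
for s in(Q[Q[:,1]>-.13],Q[Q[:,1]<-.13]): print(len(s),s.mean(0).round(4) if len(s) else 0)
E
```

```text
bath1 [ 0.5107 -0.0908  0.072 ] [ 0.5059 -0.1712  0.072 ] mid [ 0.5083 -0.131   0.072 ] 0.0805 yaw -0.0599
pan1 [0.4836 0.3939 0.005 ] [0.5258 0.3265 0.005 ] mid [0.5047 0.3602 0.005 ] 0.0795 yaw 0.5589
[array([0.46233746, 0.12590702, 0.06      ])]
rects yaw: bath -0.055676003138619076 blk 0.5754350543825304 pan 0.5578072289373878
blk well expected? [0.45873201 0.12975823]
((507.4559326171875, -131.11611938476562), (164.5725860595703, 105.2821044921875), 86.67471313476562) [ 0.5486019  -0.32556068  0.00123842]
195 [ 0.5102 -0.0911  0.0706]
67 [ 0.5058 -0.1703  0.07  ]
```

```bash
python3 - <<'E'
from h import *
y=np.pi/2+.558;p=np.array([.5042,.360,.16])
env.reach(p,down(y)); p[2]=.0765
print(env.movel(p,.12,stop_force=15)); env.grip(.05,f_grip=45); s=env.get_state();print(s["opening"],s["tcp_pos"],s["force"],s["time"])
p[2]=.22;env.movel(p,.15)
env.reach(np.array([.508,-.131,.22]),down(np.pi/2-.058))
env.movel(np.array([.508,-.131,.165]),.12); env.dwell(.2)
C,im,D=wrist("held1");s=env.get_state();print(s["opening"],s["tcp_pos"],s["force"],s["time"])
cv2.imwrite("pics/held1v.png",im)
E
```

```text
False
0.05860221818189728 [0.50468213 0.36032731 0.07763312] [-1.80660139 -0.15122905  5.35848713] 7.1583
0.05875937928255735 [ 0.50840167 -0.13106078  0.16562573] [ 0.27613275 -0.75577148 -0.85441419] 10.9083
```

View pics/held1v.png

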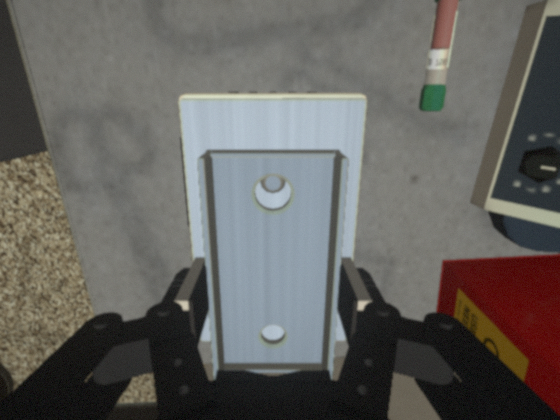

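```bash
python3 - <<'E'
from h import *
C,D=load("held1");X=cloud(C,D)
for v,u in((220,272),(300,250),(360,272),(170,272)): print(X[v,u].round(4))
print("big",plane(C,272,192,.093),"small",plane(C,273,333,.093),"peg",plane(C,272,184,.072))
im=cv2.imread("pics/held1.png");cv2.imwrite("pics/held1c.png",np.hstack([cv2.resize(im[150:230,232:312],None,fx=5,fy=5,interpolation=3),cv2.resize(im[295:375,232:312],None,fx=5,fy=5,interpolation=3)]))
E
```

```text
[ 0.5095 -0.1041  0.0921]
[ 0.4955 -0.1473  0.0929]
[ 0.5045 -0.1871  0.0926]
[ 0.511  -0.0799  0.0921]
big [ 0.51035354 -0.08996541  0.093     ] small [ 0.50617953 -0.16859763  0.093     ] peg [ 0.51022388 -0.0917673   0.072     ]
```

View pics/held1c.png

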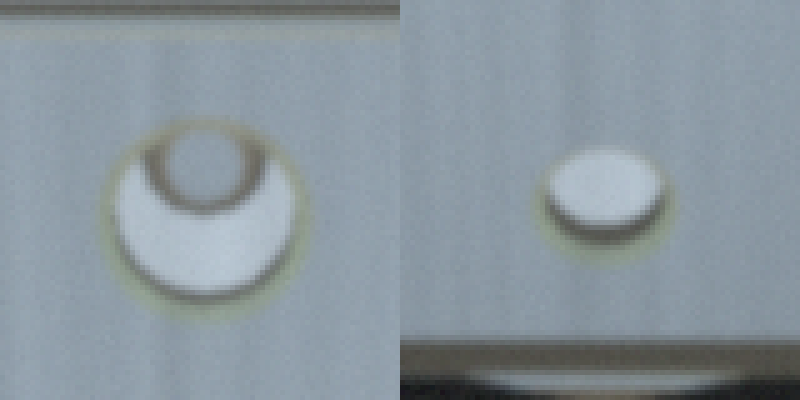

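```bash
python3 - <<'E'
from h import *
p=np.array([.508,-.131,.135])
def st(r=None):
    s=env.get_state();print(r,s["tcp_pos"].round(4),np.round(s["force"],1),np.round(s["torque"],2),round(s["opening"],4),round(s["time"],2))
st(env.movel(p,.06,stop_force=10)); p[2]=.122
st(env.movel(p,.03,stop_force=12)); st()
wrist("seat1")
E
```

```text
False [ 0.5079 -0.1312  0.1348] [-0.2  0.1 -1.9] [-0.06  0.02  0.  ] 0.059 11.56
True [ 0.5084 -0.1311  0.1276] [-1.7  1.1  7.4] [0.17 0.3  0.03] 0.0588 11.9
None [ 0.5084 -0.1311  0.1276] [-1.7  1.1  7.4] [0.17 0.3  0.03] 0.0588 11.9
```

Contact at exactly the seated height. Release, lift, check, then fetch the block.

```bash
python3 - <<'E'
from h import *
env.grip(.085); env.movel(np.array([.508,-.131,.25]),.2); env.dwell(.15)
C,im,D=wrist("pan2");X=cloud(C,D)
m=(abs(X[...,0]-.508)<.022)&(abs(X[...,1]+.131)<.03)
for sx in(0,1):
  for sy in(0,1):
    k=m&((X[...,0]>.508)==sx)&((X[...,1]>-.131)==sy);print(sx,sy,np.median(X[k][:,2]).round(4))
w=X[(X[...,2]>.066)&(abs(X[...,0]-.508)<.045)&(abs(X[...,1]+.131)<.075)]
print(np.percentile(w[:,2],[10,50,90]).round(4)); print(env.get_state()["time"])
cv2.imwrite("pics/pan2v.png",cv2.resize(im[60:300,180:380],None,fx=2.5,fy=2.5,interpolation=3))
E
```

```text
0 0 0.0546
0 1 0.2572
1 0 0.0547
1 1 0.2571
[0.1999 0.2552 0.2647]
13.3
```

View pics/pan2v.png

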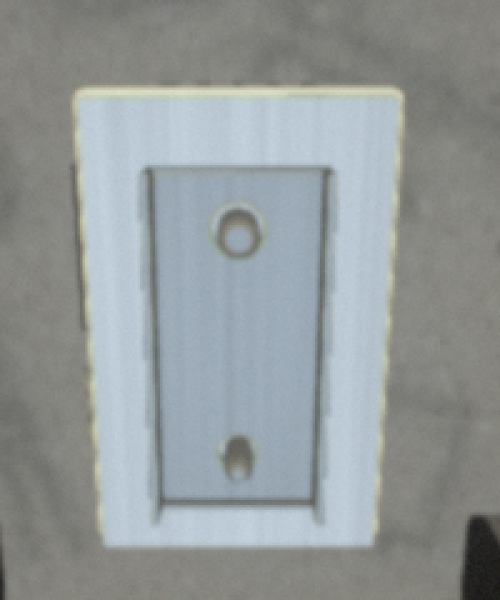

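Pan lies flat (floor at 0.0547), both pegs through its holes. Now the block.

```bash
python3 - <<'E'
from h import *
def st(r=None):
    s=env.get_state();print(r,s["tcp_pos"].round(4),np.round(s["force"],1),np.round(s["torque"],2),round(s["opening"],4),round(s["time"],2))
p=np.array([.4803,.0962,.2])
env.reach(p,down(np.pi/2+.575)); p[2]=.099
st(env.movel(p,.12,stop_force=15)); env.grip(.03,f_grip=90); st()
p[2]=.24;env.movel(p,.15)
env.reach(np.array([.508,-.131,.24]),down(np.pi/2-.058))
env.movel(np.array([.508,-.131,.185]),.12); env.dwell(.3);st()
C,im,D=wrist("held2")
X=cloud(C,D);s=env.get_state();R=Ro.from_quat(np.roll(s["orientation"],-1)).as_matrix();L=(X-s["tcp_pos"])@R
m=(abs(L[...,1])<.022)&(L[...,0]>.015)&(abs(L[...,2]-.039)<.005);P=L[m];print(len(P))
if len(P)>50: print("tool frame edge x",np.percentile(P[:,0],[50,98,99.8,100]).round(4),"z med",np.median(P[:,2]).round(4),np.linalg.lstsq(np.c_[P[:,:2],np.ones(len(P))],P[:,2],rcond=None)[0].round(4))
cv2.imwrite("pics/held2v.png",im)
E
```

```text
False [0.4808 0.096  0.0995] [ 0.8  0.2 -0.6] [0.04 0.03 0.01] 0.0851 15.22
None [0.4804 0.0963 0.0997] [-2.8  0.   8.2] [-0.11  0.46  0.01] 0.0449 15.68
None [ 0.5083 -0.131   0.1855] [ 1.4 -1.1 -4.7] [ 0.03  0.03 -0.05] 0.045 18.59
8497
tool frame edge x [0.0354 0.0521 0.0523 0.0526] z med 0.0402 [0.0032 0.0007 0.0402]
```

View pics/held2v.png

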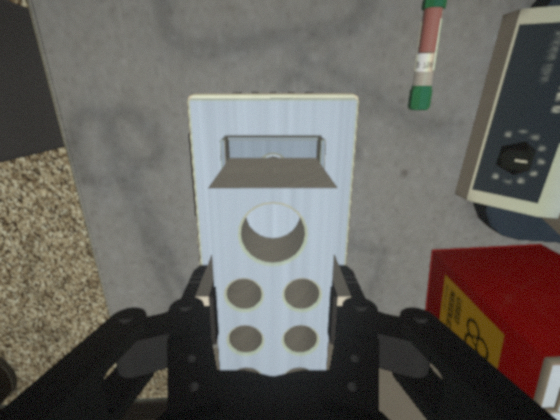

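Block's end edge is at 52.3 mm from the tool axis (52 nominal), level and square over the pan. Lowering.

```bash
python3 - <<'E'
from h import *
p=np.array([.508,-.131,.160])
def st(r=None):
    s=env.get_state();print(r,s["tcp_pos"].round(4),np.round(s["force"],1),np.round(s["torque"],2),round(s["opening"],4),round(s["time"],2))
r=env.movel(p,.05,stop_force=10);st(r)
if not r:
    p[2]=.150; st(env.movel(p,.03,stop_force=15))
E
```

```text
False [ 0.5079 -0.1312  0.1599] [-0.   0.1 -4.2] [-0.02 -0.03 -0.03] 0.0446 19.29
True [ 0.5085 -0.1312  0.1547] [-2.7  0.9  9.2] [0.08 0.54 0.02] 0.0448 19.58
```

Seated at the predicted height (0.1547). Release, retreat, check.

```bash
python3 - <<'E'
from h import *
env.grip(.085); env.movel(np.array([.508,-.131,.27]),.2); env.reach(np.array([.508,-.06,.30]),down(np.pi/2-.058)); env.dwell(.3)
C,im,D=wrist("fin");X=cloud(C,D)
m=(abs(X[...,2]-.115)<.006)&(abs(X[...,0]-.508)<.04)&(abs(X[...,1]+.131)<.07);P=X[m]
print(len(P),np.median(P[:,2]),cv2.minAreaRect((P[:,:2]*1000).astype(np.float32)),np.linalg.lstsq(np.c_[P[:,:2]-[.508,-.131],np.ones(len(P))],P[:,2],rcond=None)[0].round(4))
sp,_=camera("side");s=env.get_state();print(s["time"],s["force"])
cv2.imwrite("pics/finv.png",np.hstack([cv2.resize(im,(400,300)),cv2.resize(sp[150:330,220:400],(300,300),interpolation=3)]))
E
```

```text
4183 0.11451751141811839 ((507.83721923828125, -130.98814392089844), (105.22576904296875, 46.029727935791016), 86.70387268066406) [-0.0013  0.0002  0.1143]
21.6083 [-0.08872095 -1.47288902 -0.63852332]
```

View pics/finv.png

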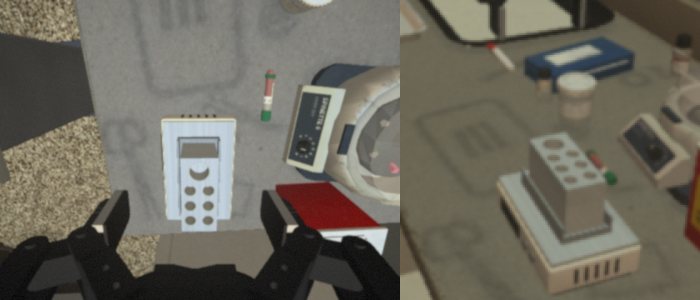

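The block top is level at 0.1145 m (0.115 nominal) and centred over the pegs; the gripper is clear and the bystanders are in place.

```bash
python3 -c "
from h import *
job.job_done()"
```

```text
the job is handed in; nothing more can be done
```

The dry bath is ready. The drip pan went over the pegs first, then the tube block went into the pan with its wide well at the big peg. I let go of both, backed the gripper clear and handed the job in at about 22 s of robot time.

- **Pan:** it stopped at exactly the seated height. Depth put its floor at 54.7 mm against 55 mm nominal, and both pegs show through its holes. I could only check the half towards the small peg this way, because the gripper spoiled the depth on the other half.
- **Block:** its top is level at 114.5 mm against 115 mm nominal. It is centred over the pegs to under 1 mm and lies square to the bath.
- **Forces:** the readings I took stayed below 10 N.
- **Bystanders:** the pen, cup, oil bottle and sample tube look undisturbed in the last pictures. The syringe was out of view in those pictures, so I did not recheck it.

No check failed or disagreed.

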